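# Trip test the sander's control box and jog it with the refitted knob

### The job

Put the sander's control box back into service: press the test button so that the trip lever drops, then lift the lever back up until it stays up by itself. Then fit the loose pointer knob onto the D-shaped spindle, turned so that its flat matches, until it is fully home on the spindle's shoulder, and push knob and spindle in together to the end of the travel. Finish while holding: keep the gripper on the knob and keep pressing it in, do not let go; leave the other things on the bench where they are.

Things in the scene. Friction and masses are not known exactly. Their poses are not given: they have to be found in the camera images.
- console: Fixed grey painted steel control box lying on the bench, 170 (x) x 320 (y) x 60 mm high, controls on its flat top. Origin at the centre of its underside, z up; its x axis points away from the robot's side. In its frame the controls stand in a row along y: spindle at y -95 mm, trip lever at y +20 mm, test button at y +110 mm.
- test_button_top (a point): Centre of the top face of the test button: black round plastic button, 26 mm diameter, standing 14 mm proud of the box top; pressed straight down. It moves with the button.
- test_button (a joint): Test button travel in m: 0 = out, grows as it is pressed, stop at 0.007. Sprung: 1.5 N to start, 5 N fully in. Past about 5 mm it tips the raised trip lever over its balance point and the lever then drops by itself, within about half a second.
- lever_tip (a point): Middle of the free end of the trip lever: a flat steel bar 16 mm wide (console's y), 8 mm thick, 75 mm long from its hinge, through a slot in the box top. Up: leans 0.22 rad from vertical to the console's +x, tip 58 mm above the box top. Dropped: leans 0.5 rad to the console's -x (the robot's side), tip 51 mm above the box top. Moves with the lever.
- lever_hinge (a point): Hinge axis of the trip lever, at the lever's middle: fixed, 15 mm below the box top; the axis runs along the console's y.
- trip_lever (a joint): Trip lever angle in rad: 0 = up (on), 0.72 = dropped towards the console's -x. Balance point at about 0.2: below it the lever falls to 0 and rests there by its own weight, above it drops. Light (50 g, no spring): a closed gripper put in front of the dropped lever and moved along the console's +x lifts it.
- spindle_seat (a point): On the spindle's axis, at the top of its round shoulder (28 mm diameter, 22 mm above the box top when not pressed); x points to the side of the shaft's flat, z up. Above it stands the steel D shaft, 16 mm long, 18 mm diameter, one flat 5 mm from the axis (facing +x), top end chamfered 3 mm. The spindle does not turn; the point moves down with it.
- spindle (a joint): Spindle travel in m: 0 = out, grows as it is pushed down, stop at 0.006. Sprung: 4.5 N to start, 10 N at the end of travel.
- knob: Loose black plastic knob (70 g), bore down on the bench. Skirt 50 mm diameter, 22 mm high; on it a grip bar 13 mm wide (y), 22 mm high, from 22 mm behind the axis to 34 mm ahead (+x), sticking out as a pointer nose. Origin: axis at the underside, z up. Below, an 18 mm deep D bore, 1.2 mm wider than the shaft all round, flat on the nose side: fits with nose over the shaft's flat, x axes alike.
- dial: Fixed round aluminium dial plate on the box top around the spindle, 62 mm diameter, 6 mm high. Origin on the spindle's axis at the box top; a small raised rib 35 to 49 mm from the axis lies along its +x, the side of the shaft's flat. The knob is home when its underside rests on the spindle's shoulder.
- star_knob: Bystander: loose round black hand knob with no pointer nose, 48 mm diameter, 36 mm high. Origin at the underside's centre.
- collar: Bystander: loose steel ring, 52 mm outside, 26 mm inside, 18 mm high. Origin at the underside's centre.
- wrench: Bystander: loose steel wrench, 180 mm long, lying along its x. Origin at the underside's centre.
- sanding_block: Bystander: loose cork and wood sanding block, 70 x 110 x 40 mm. Origin at the underside's centre.
- glue_jar: Bystander: loose glass jar with steel lid, 64 mm diameter, 85 mm high. Origin at the underside's centre.
- offcut: Bystander: loose wood offcut, 50 x 120 x 35 mm. Origin at the underside's centre.
- tin: Bystander: loose tin can, 76 mm diameter, 90 mm high. Origin at the underside's centre.
There are look-alikes about, which are no part of the job. Leave any blue, brown or yellow look-alike of the knob alone.

How it is judged:
On the way, in this order (a step that is already met when the one before it is completed fails the run):
1. the test button is pressed and tips the trip lever (value of joint test_button above 0.0035 m and value of joint trip_lever above 0.2 rad).
2. the trip lever has dropped (value of joint trip_lever above 0.6 rad).
3. the lever is back up and the button out (value of joint trip_lever below 0.1 rad and value of joint test_button below 0.0015 m), for 0.2 s.
4. the knob is home on the spindle, flats matched (z of knob in the frame of spindle_seat between -0.003 and 0.004 m and horizontal distance between knob and spindle_seat below 0.004 m and angle between the x axis of knob and the x axis of spindle_seat, either way round below 0.25 rad and angle between knob's own z axis and vertical below 0.12 rad).
At the end, for the whole second after the job is handed in: Through the last second: knob home (underside within 4 mm of the shoulder and of the axis, turned alike within 0.25 rad, tilt under 0.12), spindle pressed in over 4 of its 6 mm, fingers on the knob with over 3 N, trip lever up (under 0.1 rad), button out (under 1.5 mm) (all of step 3 and all of step 4 and value of joint spindle above 0.004 m and contact force between the fingers and knob above 3 N); the arm keeps its last pose, push and grip.
It fails at once if a bystander was moved more than 30 mm (distance of any of star_knob, collar, wrench, sanding_block, glue_jar, offcut, tin from where it was at the start of the episode above 0.03 m).
It also fails if it takes over 58 s, if anything falls off the work surface, if the arm or the gripper's body presses on something with over 40 N, if the wrist force passes 120 N, or if a joint passes its speed limit or range.

### The arm

A 6-joint arm with a two-finger parallel gripper is mounted at the origin on the work surface. World frame = base frame: x ahead of the robot, y to its left, z up, the work surface at z = 0. Lengths are in m, angles in rad, forces in N, time in s.
With the tool pointing down it reaches from about 0.35 to 0.775 m from the base axis. Payload 7.3 kg.
Tool frame: the origin (TCP) lies midway between the tips of the shut fingers; the grasp point (between the pads) lies 19 mm behind it; z points along the fingers, y is the line along which they close (so a half turn about z gives the same grasp; the last joint's range is limited). The gripper opens to 92 mm and grips with 3 to 60 N. Pads are 19 mm wide; open, the fingers measure 130 mm over their backs; the gripper's body (75 mm by 190 mm) begins 47 mm behind the grasp point.
Start: joints at [1.155, 0.342, 1.524, -0, 1.275, -0.146], TCP at [0.14, 0.506, 0.227] pointing down, gripper open.
Joint ranges: [-2.53, 2.53], [-0.77, 2.02], [0.04, 2.7], [-1, 4.14], [0.28, 2.66], [-3.11, 3.11]. Speed limits (rad/s): [2.57, 2.57, 3.14, 3.14, 3.14, 3.14].

### API

Orientations are given as a rotation vector (axis times angle).
In Python, from station import state, camera, calibration, job_done gives the robot as it stands.
- The arm moves only by the shell command python3 -m crank 'ROWS' [OPENING] [FORCE]. ROWS is JSON, a list of rows, each a list of 6 numbers: the shift along the tool's x, y, z each as a share of 0.25 m, from -1 to 1, then the turn, a rotation vector about the tool's x, y, z each as a share of 30 degrees, from -1 to 1. In form: [[dx, dy, dz, wx, wy, wz], ...]. A call has 1 to 10 rows; each row is the pose to reach, as a shift and turn from the pose commanded when the call began, along the tool's axes at that moment; what a row does not reach only later rows make up. A row lasts 1/8 s, in which the tool goes at most 62.5 mm and 10.7 degrees, less where a joint would pass 70% of its speed; a pose out of reach is approached as far as the arm can. A call with a number of a shift or a turn outside -1 to 1 is refused whole. A call with a gripper value outside its range is refused whole. OPENING is the opening, from -1 (shut) to 1 (fully open), set as the call begins (- or left out, the last holds). The fingers move at their own pace and stop on an object; FORCE is the grip in N (left out, the last holds). Time passes only in rows, so rows that repeat a pose let the fingers close. It gives the time, the measured TCP pose, the force, the opening and the grip force at its end, in the units of the state.
- state(): the state, without advancing time (a new reading comes with each control period).
- camera(name): name is "scene" or "top"; returns the picture (400x640x3 uint8, red, green, blue); there is no depth.
- calibration(name): a dict with "vertical_fov" (degrees; the focal length in pixels is half the picture's height over the tangent of half this angle, whatever the lens; pixels are square), "cx", "cy" (the principal point, pixels), "k1" (the pictures are not rectified: a ray, as slopes to the right and down, at radius r is drawn at 1 + k1 r^2 times it, then the intrinsics apply), "world_from_camera" (4x4, takes a point from camera to world coordinates). Camera axes: x right, y down, z forward; pixel columns grow to the right and rows downward; lengths in m; the calibration is good to about 2 mm. A picture is of the moment at which its call begins. calibration takes no time and is no camera call.
- job_done(): hands the job in; it is judged then, once.
The state is a dict: "clock": time; "qpos": joint angles; "qvel": joint speeds; "effort": joint torques, N m; "tool_pos": TCP position; "ee_rot": TCP orientation; "contact_force": force on the tool from outside, world axes, zero at the start; "torque": the same for the moment, N m; "grip_width": finger opening in m; "finger_force": force on a finger pad.
Only numpy, scipy, OpenCV 4.12 (cv2) and the standard library are available. Lean on these libraries where they do the work, as an engineer would, in place of code of your own. Each camera call takes 0.05 s, during which the arm holds its last target. There are 200 camera calls.

## Working session

There is one attempt and no reset: what is moved stays moved. The work goes in short steps, Python scripts to look and compute and a shell command to move; the robot and the scene stay as the last step left them, time stands still between calls to the robot, and variables do not carry over. Pictures are saved under pics/ and viewed, at most 10 in all, crops included, and the job is handed in when it is done.

```bash
ls; mkdir -p pics; python3 - <<'E'
from station import *
import cv2
for n in("scene","top"):
    cv2.imwrite(f"pics/{n}0.png",camera(n)[:,:,::-1]); print(n,calibration(n))
print(state())
E
```

```text
pics
scene {'vertical_fov': 56.55974434552464, 'cx': 312.00218127236724, 'cy': 196.042234920034, 'k1': -0.01936695094218946, 'world_from_camera': array([[ 0.8558178 ,  0.34754645, -0.38312839,  0.96208513],
       [ 0.51725296, -0.56777876,  0.64037228, -0.72686691],
       [ 0.00502694, -0.74621629, -0.6656846 ,  0.83034639],
       [ 0.        ,  0.        ,  0.        ,  1.        ]])}
top {'vertical_fov': 45.70005804745908, 'cx': 325.08732865662125, 'cy': 197.80384773511787, 'k1': -0.10054277201755128, 'world_from_camera': array([[-0.00962216, -0.99589609,  0.0899911 ,  0.38953399],
       [-0.99993698,  0.00906249, -0.00662573, -0.01168998],
       [ 0.005783  , -0.09004918, -0.99592053,  1.57192597],
       [ 0.        ,  0.        ,  0.        ,  1.        ]])}
{'clock': 0.1, 'qpos': array([ 1.15498364e+00,  3.42645470e-01,  1.52490522e+00, -3.05120890e-05,
        1.27537807e+00, -1.46009463e-01]), 'qvel': array([ 0.00058755, -0.00125879, -0.00247361,  0.00114076,  0.00079092,
       -0.00144999]), 'effort': array([ 2.62382426e-03, -4.32003951e+01, -2.44700164e+01,  7.19209132e-02,
        5.25336585e-02, -6.85046984e-05]), 'tool_pos': array([0.1397838 , 0.50568548, 0.22612406]), 'ee_rot': array([-4.22461654e-01, -3.11271190e+00,  2.02896150e-03]), 'contact_force': array([ 0.58119271, -0.1821112 ,  0.30499726]), 'torque': array([ 0.01239043, -0.0300664 , -0.05924063]), 'finger_force': 0.0, 'grip_width': 0.0918212405686427}
```

View pics/scene0.png

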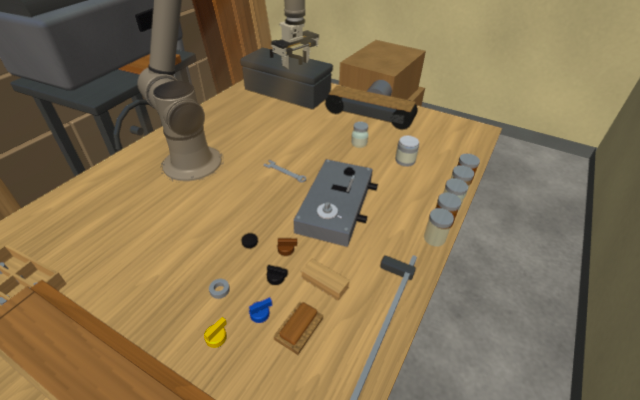

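View pics/top0.png

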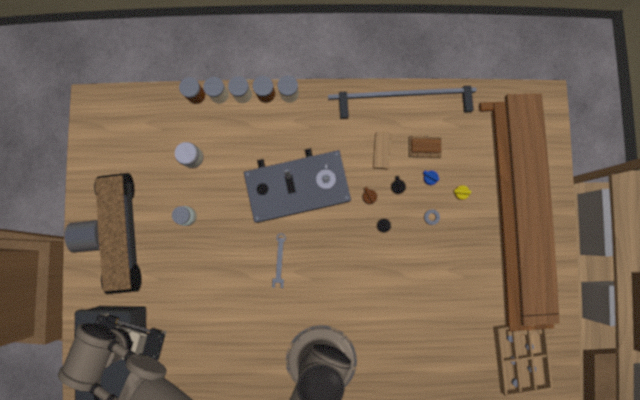

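The candidates for the knob, as scene / top pixels, are:
- black with a nose: (276,274) / (398,186)
- black round star knob: (250,240) / (384,225)
- brown: (287,246) / (370,195)
- blue: (261,310) / (430,177)
- yellow: (216,333) / (462,192)

I choose the black one with a nose. I'll check it and the console in close crops.

```bash
cat > h.py <<'E'
import numpy as np, cv2
from station import *
from scipy.spatial.transform import Rotation as R
def KD(n):
    c=calibration(n); f=200/np.tan(np.radians(c["vertical_fov"]/2))
    return np.array([[f,0,c["cx"]],[0,f,c["cy"]],[0,0,1]]),np.array([c["k1"],0,0,0,0]),c["world_from_camera"]
def ray(n,p):
    K,D,T=KD(n); u=cv2.undistortPoints(np.array([[p]],float),K,D)[0,0]
    d=T[:3,:3]@[u[0],u[1],1]; return T[:3,3],d/np.linalg.norm(d)
def plane(n,p,z):
    o,d=ray(n,p); return o+d*(z-o[2])/d[2]
def tri(ps,pt):
    a,d=ray("scene",ps); b,e=ray("top",pt)
    s=np.linalg.lstsq(np.c_[d,-e],b-a,rcond=None)[0]
    P,Q=a+s[0]*d,b+s[1]*e; return (P+Q)/2,np.linalg.norm(P-Q)
def proj(n,X):
    K,D,T=KD(n); M=np.linalg.inv(T)
    return cv2.projectPoints(np.array(X,float).reshape(-1,1,3),cv2.Rodrigues(M[:3,:3])[0],M[:3,3],K,D)[0].reshape(-1,2)
E
python3 - <<'E'
import cv2,numpy as np
s=cv2.imread("pics/scene0.png");t=cv2.imread("pics/top0.png")
z=lambda im,x,y,w,h,k:cv2.resize(im[y:y+h,x:x+w],(w*k,h*k),interpolation=cv2.INTER_CUBIC)
a=z(s,290,155,90,90,4);b=z(t,240,145,110,80,4);c=z(s,235,225,75,70,4);d=z(t,355,160,110,75,4)
o=np.zeros((360+300,800,3),np.uint8)
o[:360,:360]=a;o[:320,360:800]=b;o[360:640,:300]=c;o[360:660,360:800]=d
cv2.imwrite("pics/crop0.png",o[:,:][:660]*1)
cv2.imwrite("pics/crop0.png",cv2.resize(o,(720,594)))
E
```

```text
(no output)
```

View pics/crop0.png

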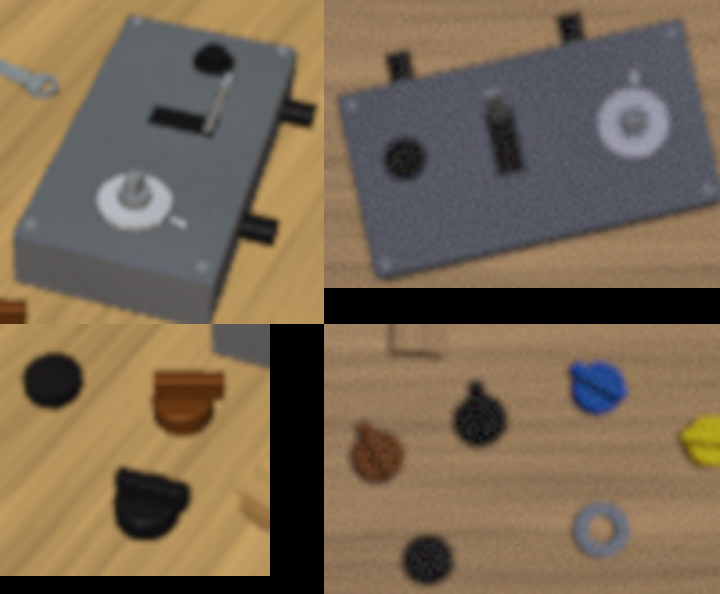

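The crop shows that the black one with a nose (crop 480,415) is the knob. The lever is up, the button sits at crop (213,58) / (405,158), and the rib points to the console's far side.

```bash
cat >> h.py <<'E'
def blob(im,x,y,w,f,k=8):
    """upsample the window around (x,y), mask by f(RGB float), return largest-near-centre contour in image px"""
    x0,y0=int(x-w),int(y-w); c=im[y0:y0+2*w+1,x0:x0+2*w+1]
    u=cv2.resize(c,None,fx=k,fy=k,interpolation=cv2.INTER_CUBIC); u=cv2.GaussianBlur(u,(0,0),k*.5)
    m=f(u.astype(float)).astype(np.uint8)
    cs=cv2.findContours(m,cv2.RETR_EXTERNAL,cv2.CHAIN_APPROX_NONE)[0]
    cs=max(cs,key=cv2.contourArea)
    return (cs[:,0,:]+.5)/k-.5+[x0,y0], m, (x0,y0)
def cen(ct):
    m=cv2.moments(ct.astype(np.float32)); return np.array([m["m10"]/m["m00"],m["m01"]/m["m00"]]),m["m00"]
dark=lambda u:u.max(2)<62
E
python3 - <<'E'
from h import *
S=cv2.imread("pics/scene0.png")[:,:,::-1];T=cv2.imread("pics/top0.png")[:,:,::-1]
# console: top-face corners from blueish-grey mask
grey=lambda u:(u[:,:,0]-u[:,:,2]<8)&(u.max(2)<150)
ct,m,_=blob(T,298,186,62,lambda u:(u[:,:,0]-u[:,:,2]<5)&(u.max(2)>0),4)
r=cv2.minAreaRect(ct.astype(np.float32)); print("console top rect",r)
for p in cv2.boxPoints(r): print(p,plane("top",p,.06).round(4))
for nm,(ps,pt) in dict(button=((349,171),(262,189)),knob=((276,274),(398,186)),star=((250,240),(384,225))).items():
    a,_,_=blob(S,*ps,14,dark); b,_,_=blob(T,*pt,14,dark)
    (c1,A1),(c2,A2)=cen(a),cen(b); print(nm,c1,A1,c2,A2,*tri(c1,c2))
white=lambda u:u.min(2)>135
b,_,_=blob(T,326,179,14,white);c,A=cen(b);print("dial top",c,A,cv2.minEnclosingCircle(b.astype(np.float32)),plane("top",c,.066))
a,_,_=blob(S,327,211,14,white);c,A=cen(a);print("dial scene",c,A,cv2.fitEllipse(a.astype(np.float32)),plane("scene",c,.066))
print(T[165:195:1,326].mean(1).astype(int))
E
```

```text
console top rect ((295.85321044921875, 182.59197998046875), (58.488346099853516, 98.20155334472656), 77.16439056396484)
[241.48267 164.98654] [0.6349 0.247  0.06  ]
[337.2303  143.17062] [ 0.7034 -0.0628  0.06  ]
[350.22375 200.19742] [ 0.5177 -0.1021  0.06  ]
[254.47614 222.01334] [0.4507 0.2042 0.06  ]
button [348.83430672 171.28343371] 69.7265625 [261.96926643 188.73959828] 98.015625 [0.55909592 0.18143355 0.06249269] 0.005060141002138837
knob [275.721388   274.58572175] 282.0546875 [397.74471661 185.81906279] 145.28125 [ 0.56996741 -0.2620437   0.01247286] 0.0046199892914107685
star [249.28646193 240.37440997] 169.6484375 [383.29334334 225.14472721] 120.953125 [ 0.44009817 -0.20963368  0.02237941] 0.005423709041328387
dial top [325.52925419 178.68944078] 251.421875 ((325.5024719238281, 178.61866760253906), 9.21302604675293) [ 0.58697222 -0.0237126   0.066     ]
dial scene [326.73219624 211.46847041] 179.0078125 ((326.76910400390625, 210.7477569580078), (14.672789573669434, 20.032772064208984), 91.61393737792969) [ 0.5946542  -0.02743191  0.066     ]
[129 136 130 119 121 143 156 155 154 140 124 110 111 116 104  99  98 116
 142 154 157 163 150 124  99  90  83  90  91  90]
```

```bash
python3 - <<'E'
from h import *
S,T=[np.mean([camera(n).astype(np.float32) for _ in range(6)],0) for n in("scene","top")]
np.savez("f0.npz",S=S,T=T)
def hot(I,x,y,w=4):
    c=I[y-w:y+w+1,x-w:x+w+1].mean(2); d=np.clip(c-np.median(c)-8,0,None)
    yy,xx=np.mgrid[-w:w+1,-w:w+1]; return np.array([x+(d*xx).sum()/d.sum(),y+(d*yy).sum()/d.sum()])
for nm,pt in dict(s1=(247,174),s2=(337,154),s3=(347,197),s4=(257,218)).items():
    q=hot(T,*pt); print(nm,q.round(2),plane("top",q,.061).round(4))
rt=hot(T,326,166,3);print("rib top",rt,plane("top",rt,.063))
rs=hot(S,339,217,3);print("rib scene",rs,plane("scene",rs,.063),tri(rs,rt))
b,_,_=blob(T,326,179,14,lambda u:u.min(2)>135);c,A=cen(b);P=plane("top",c,.066);print("dial",c,P)
d=plane("top",rt,.063)-P;print("flat yaw top",np.arctan2(d[1],d[0]),np.hypot(*d[:2]))
a,_,_=blob(S,327,211,11,lambda u:u.min(2)>135);c,A=cen(a);Q=plane("scene",c,.066)
d=plane("scene",rs,.063)-Q;print("dial sc",c,Q,"yaw",np.arctan2(d[1],d[0]),np.hypot(*d[:2]))
# knob in top
ct,m,(x0,y0)=blob(T,398,186,14,dark)
o=cv2.morphologyEx(m,cv2.MORPH_OPEN,cv2.getStructuringElement(cv2.MORPH_ELLIPSE,(65,65)))
cs=max(cv2.findContours(o,0,1)[0],key=cv2.contourArea)[:,0,:]; kc=cen((cs+.5)/8-.5+[x0,y0])[0]
n=cv2.subtract(m,o);nc=max(cv2.findContours(n,0,1)[0],key=cv2.contourArea)[:,0,:];nn=cen((nc+.5)/8-.5+[x0,y0])[0]
C=plane("top",kc,.011);N=plane("top",nn,.033);print("knob",kc,nn,C,N,"yaw",np.arctan2(*(N-C)[[1,0]]))
ct,m,(x0,y0)=blob(T,384,225,14,dark);print("star",plane("top",cen(ct)[0],.018))
ct,m,(x0,y0)=blob(S,249,240,14,dark);print("star sc",plane("scene",cen(ct)[0],.018))
ct,_,_=blob(T,262,189,9,dark);print("button",plane("top",cen(ct)[0],.067))
z=lambda im,x,y,w,h,k:cv2.resize(im[y:y+h,x:x+w],(w*k,h*k),interpolation=cv2.INTER_CUBIC)
g=lambda I:np.clip(I*1.8,0,255)
o=np.hstack([np.vstack([z(g(I),*q,36,36,8) for q in qq]) for I,qq in((S,[(310,190),(258,257)]),(T,[(308,158),(380,168)]))])
cv2.imwrite("pics/c1.png",o[:,:,::-1])
E
```

```text
s1 [244.37 173.51] [0.6069 0.2373 0.061 ]
s2 [340.14 152.1 ] [ 0.6738 -0.0718  0.061 ]
s3 [349.98 196.03] [ 0.531  -0.1014  0.061 ]
s4 [255.72 218.53] [0.4617 0.2001 0.061 ]
rib top [325.66075316 166.92494526] [ 0.62546304 -0.02452919  0.063     ]
rib scene [339.03496847 216.12895573] [ 0.63356516 -0.02295874  0.063     ] (array([ 0.62922852, -0.02254053,  0.05985961]), np.float64(0.0076275527066753225))
dial [325.53049268 178.69786248] [ 0.58694503 -0.02371629  0.066     ]
flat yaw top -0.021101289078227156 0.03852658145592652
dial sc [326.73854514 211.45968357] [ 0.59465187 -0.02738968  0.066     ] yaw 0.11337869998576593 0.039164749260555014
knob [397.78823444 186.30474973] [396.79378839 178.17719447] [ 0.56671947 -0.26384487  0.011     ] [ 0.59106633 -0.25766836  0.033     ] yaw 0.24844683351298424
star [ 0.43822016 -0.21196703  0.018     ]
star sc [ 0.43942719 -0.20513622  0.018     ]
button [0.55644101 0.17948869 0.067     ][ WARN:0@4.645] global loadsave.cpp:1063 imwrite_ Unsupported depth image for selected encoder is fallbacked to CV_8U.
```

View pics/c1.png

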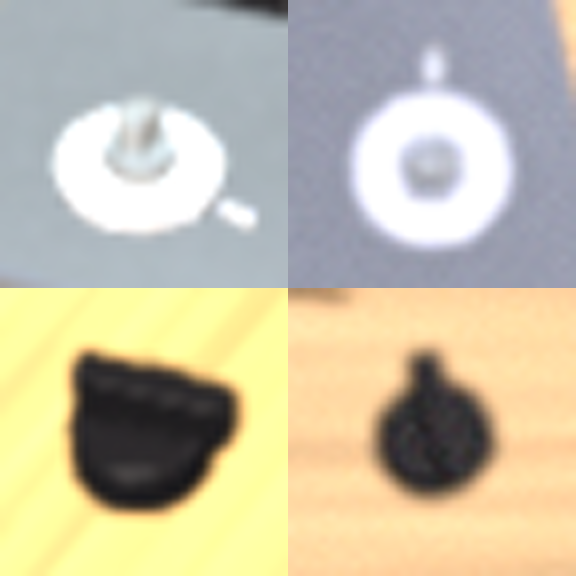

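Both crops show the knob's bar and nose clearly, and a rib at top-crop (434,65) above the dial centre (432,168). The knob yaw is about +0.15, and the flat yaw is about 0 (top view). Next I work out the move to the button and lever.

```bash
cat >> h.py <<'E'
def go(P,yaw=None,tilt=True):
    """print shift/turn in shares for TCP target P and tool-x heading yaw (tool down), from the present pose"""
    s=state(); Rt=R.from_rotvec(s["ee_rot"]); d=Rt.inv().apply(np.array(P)-s["tool_pos"])/.25
    x=Rt.apply([1,0,0]); h=np.arctan2(x[1],x[0])
    out=[d.round(3)]
    if yaw is not None:
        G=R.from_matrix(np.c_[[np.cos(yaw),np.sin(yaw),0],[np.sin(yaw),-np.cos(yaw),0],[0,0,-1]])
        out.append(((Rt.inv()*G).as_rotvec()/np.radians(30)).round(3))
    print("tcp",s["tool_pos"].round(4),"head",round(h,3),"clk",s["clock"],"go",*out)
E
python3 - <<'E'
from h import *
f=np.load("f0.npz");T=f["T"];S=f["S"]
print("slot",plane("top",(290.3,182.5),.06))
ct,_,_=blob(T,290,183,11,lambda u:u.max(2)<50);r=cv2.minAreaRect(ct.astype(np.float32));print(r,plane("top",r[0],.06))
p=plane("scene",(258+85/8,257+67/8),.044);q=plane("scene",(258+235/8,257+100/8),.044);print("bar edge",p,q,np.arctan2(*(q-p)[[1,0]]))
print(R.from_rotvec(state()["ee_rot"]).as_matrix().round(3))
go([.557,.18,.13],.2); go([.557,.18,.13],.2-np.pi)
E
```

```text
slot [0.5764697  0.08939473 0.06      ]
((289.87744140625, 184.4280548095703), (15.513882637023926, 6.259681701660156), 77.90524291992188) [0.57025364 0.09076698 0.06      ]
bar edge [ 0.55386426 -0.26420989  0.044     ] [ 0.60337611 -0.24961305  0.044     ] 0.28669340129881493
[[-0.964  0.267  0.   ]
 [ 0.267  0.964  0.   ]
 [-0.     0.    -1.   ]]
tcp [0.1399 0.506  0.2268] head 2.872 clk 0.7 go [-1.956 -0.812  0.387] [ 0.    -0.     5.103]
tcp [0.1399 0.506  0.2268] head 2.872 clk 0.7 go [-1.956 -0.812  0.387] [ 0.     0.    -0.897]
```

```bash
python3 -m crank '[[-1,-0.4,0,0,0,-0.9],[-1,-0.4,0,0,0,-0.9],[-1,-0.4,0,0,0,-0.9],[-1,-0.4,0,0,0,-0.9],[-1,-0.4,0,0,0,-0.9]]' -1 20; python3 -c "
from h import *
go([.557,.18,.13],.2-np.pi)"
```

```text
clock: 1.32
tool_pos: [0.3563, 0.3411, 0.2269]
ee_rot: [-0.312, 3.125, -0.0]
contact_force: [-0.3, -0.4, 0.5]
grip_width: 0.0463
finger_force: 0.0
tcp [0.3563 0.3411 0.2269] head -2.943 clk 1.325 go [-0.659 -0.79   0.388] [-0.     0.001 -0.002]
```

```bash
python3 -m crank '[[-0.66,-0.79,0.2,0,0,0],[-0.66,-0.79,0.2,0,0,0],[-0.66,-0.79,0.2,0,0,0],[-0.66,-0.79,0.39,0,0,0],[-0.66,-0.79,0.39,0,0,0],[-0.66,-0.79,0.39,0,0,0],[-0.66,-0.79,0.39,0,0,0]]'; python3 - <<'E'
from h import *
z=lambda im,x,y,w,h,k:cv2.resize(im[y:y+h,x:x+w],(w*k,h*k),interpolation=cv2.INTER_CUBIC)
p=state()["tool_pos"];print(p)
o=[]
for n in("scene","top"):
    I=camera(n); np.save(f"g_{n}.npy",I); q=proj(n,[p])[0];print(n,q)
    x,y=int(q[0])-20,int(q[1])-20; c=z(np.clip(I*1.6,0,255).astype(np.uint8),x,y,40,40,9).copy()
    cv2.drawMarker(c,tuple(((q-[x,y]+.5)*9).astype(int)),(255,0,0),0,20); o.append(c)
cv2.imwrite("pics/c2.png",np.hstack(o)[:,:,::-1])
go([.557,.18,.066],.2-np.pi)
E
```

```text
clock: 2.2
tool_pos: [0.5552, 0.1832, 0.1299]
ee_rot: [-0.316, 3.125, 0.001]
contact_force: [1.2, 0.3, 1.2]
grip_width: 0.0009
finger_force: 0.0
[0.55515823 0.18317092 0.1299276 ]
scene [348.68364073 154.266502  ]
top [258.18289925 186.91525931]
tcp [0.5552 0.1836 0.1306] head -2.939 clk 2.3 go [-0.004 -0.016  0.258] [0.    0.004 0.005]
```

View pics/c2.png

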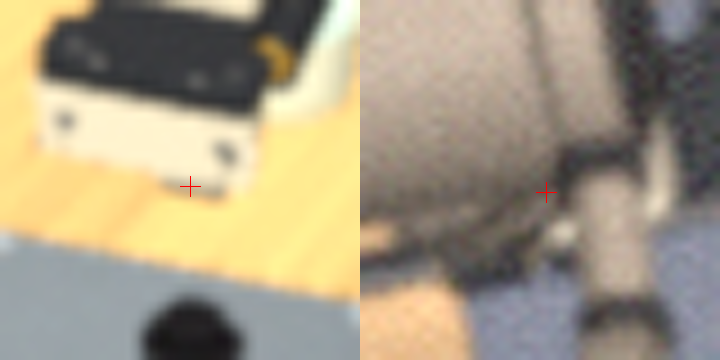

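```bash
python3 -m crank '[[0,-0.015,0.15,0,0,0],[0,-0.015,0.22,0,0,0],[0,-0.015,0.25,0,0,0],[0,-0.015,0.255,0,0,0],[0,-0.015,0.255,0,0,0]]'; python3 - <<'E'
from h import *
s=state();print(s["contact_force"],s["tool_pos"])
I=camera("scene");cv2.imwrite("pics/c3.png",cv2.resize(I[140:250,280:400],None,fx=4,fy=4,interpolation=cv2.INTER_CUBIC)[:,:,::-1])
E
```

```text
clock: 2.92
tool_pos: [0.5553, 0.1797, 0.0677]
ee_rot: [-0.318, 3.125, 0.0]
contact_force: [-6.1, -0.7, 9.3]
grip_width: 0.0002
finger_force: 4.7
[-6.11323791 -0.70974961  9.29619306] [0.55533775 0.17966402 0.06770807]
```

View pics/c3.png

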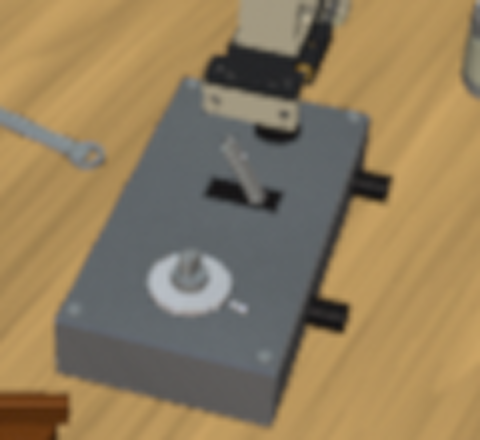

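The picture shows the button pressed, and the lever now leaning to the robot's side, with its tip at pixel (337.5,175.7). I'll back off and place the fingers in front of the lever.

```bash
python3 -m crank '[[0,0,-0.1,0,0,0],[0,0,-0.25,0,0,0],[0,0,-0.4,0,0,0],[0,0,-0.4,0,0,0]]'; python3 - <<'E'
from h import *
t=plane("scene",(337.5,175.7),.111);b=plane("scene",(280+258/4,140+198/4),.06);print("tip",t,"base",b)
I=camera("scene");o=I[140:250,280:400]
J=camera("top");j=J[145:225,240:350]
cv2.imwrite("pics/c4.png",np.hstack([cv2.resize(o,(480,440),interpolation=2),cv2.resize(j[:, 10:90],(320,440*1)[:2],interpolation=2)])[:,:,::-1])
E
```

```text
clock: 3.48
tool_pos: [0.558, 0.1799, 0.1701]
ee_rot: [-0.317, 3.117, 0.001]
contact_force: [0.1, 0.1, -0.5]
grip_width: 0.0001
finger_force: 0.0
tip [0.56648405 0.08742544 0.111     ] base [0.59065658 0.09484166 0.06      ]
```

View pics/c4.png

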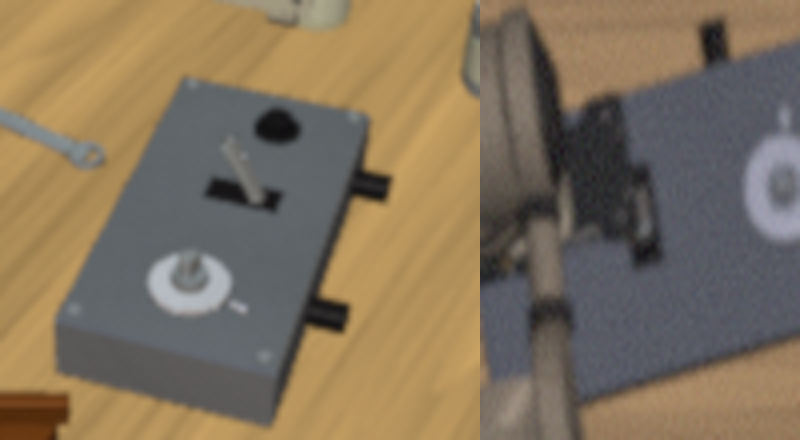

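The lever is fully dropped: its pose hasn't changed and its tip is at crop (230,143).

```bash
python3 -c "
from h import *
go([.530,.077,.17],.22-np.pi)
go([.530,.077,.095],.22-np.pi)"
```

```text
tcp [0.556  0.1793 0.1663] head -2.939 clk 3.575 go [ 0.184 -0.38  -0.015] [ 0.     0.003 -0.034]
tcp [0.556  0.1793 0.1663] head -2.939 clk 3.575 go [ 0.185 -0.38   0.285] [ 0.     0.003 -0.034]
```

```bash
python3 -m crank '[[0.18,-0.2,0,0,0,-0.03],[0.18,-0.38,0,0,0,-0.03],[0.18,-0.38,0,0,0,-0.03],[0.18,-0.38,0.15,0,0,-0.03],[0.18,-0.38,0.28,0,0,-0.03],[0.18,-0.38,0.28,0,0,-0.03]]'; python3 -m crank '[[-0.05,0,0,0,0,0],[-0.1,0,0,0,0,0],[-0.15,0,0,0,0,0],[-0.2,0,0,0,0,0],[-0.24,0,0,0,0,0],[-0.26,0,0,0,0,0],[-0.26,0,0,0,0,0]]'; python3 - <<'E'
from h import *
s=state();print(s["contact_force"])
cv2.imwrite("pics/c5.png",cv2.resize(camera("scene")[140:250,280:400],None,fx=4,fy=4,interpolation=2)[:,:,::-1])
E
```

```text
clock: 4.32
tool_pos: [0.5289, 0.0777, 0.0928]
ee_rot: [0.341, -3.117, -0.002]
contact_force: [0.4, 0.3, 0.2]
grip_width: 0.0004
finger_force: 0.0
clock: 5.2
tool_pos: [0.5924, 0.0904, 0.0954]
ee_rot: [0.34, -3.117, 0.001]
contact_force: [-8.2, -2.5, 6.2]
grip_width: 0.0006
finger_force: 5.1
[-8.23265703 -2.54073963  6.24407593]
```

View pics/c5.png

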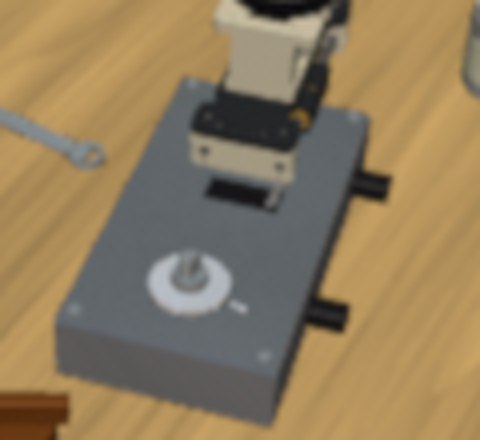

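The lever is pushed to its up stop; the finger force is 8 N. Next I back off and go to the knob.

```bash
python3 -m crank '[[0.06,0,0,0,0,0],[0.15,0,0,0,0,0],[0.15,0,-0.2,0,0,0],[0.15,0,-0.4,0,0,0],[0.1,-0.4,-0.42,0,0,0],[0,-0.9,-0.42,0,0,0],[0,-0.9,-0.42,0,0,0],[0,-0.9,-0.42,0,0,0]]' -0.1 10; python3 - <<'E'
from h import *
s=state();print(s["contact_force"])
S=camera("scene");np.save("s6.npy",S)
cv2.imwrite("pics/c6.png",cv2.resize(S[130:300,220:400],None,fx=3,fy=3,interpolation=2)[:,:,::-1])
go([.570,-.264,.1],.22-np.pi);go([.570,-.264,.024],.22-np.pi)
E
```

```text
clock: 6.25
tool_pos: [0.6438, -0.1319, 0.2005]
ee_rot: [-0.337, 3.123, -0.001]
contact_force: [1.1, 0.2, -0.0]
grip_width: 0.041
finger_force: 0.0
[ 1.08935086  0.20420872 -0.03362559]
tcp [ 0.6448 -0.1363  0.2001] head -2.929 clk 6.3 go [ 0.401 -0.435  0.401] [-0.006  0.002 -0.014]
tcp [ 0.6448 -0.1363  0.2001] head -2.929 clk 6.3 go [ 0.401 -0.434  0.705] [-0.006  0.002 -0.014]
```

View pics/c6.png

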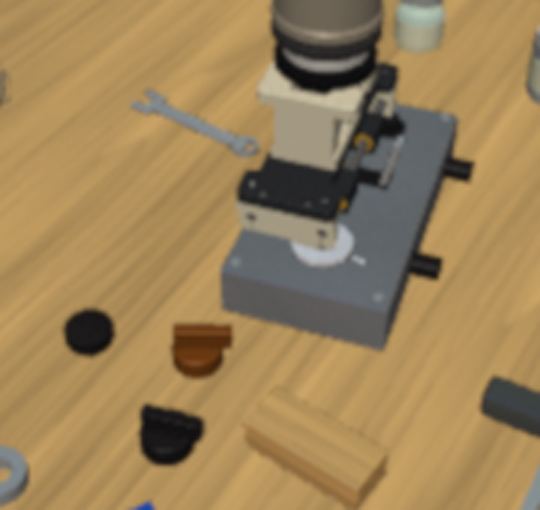

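The lever stands up at crop (395,150), the button is out, and the black knob is undisturbed at crop (168,435). Now I go down onto the knob.

```bash
python3 -m crank '[[0.2,-0.2,0,0,0,0],[0.4,-0.435,0.2,0,0,-0.015],[0.4,-0.435,0.4,0,0,-0.015],[0.4,-0.435,0.5,0,0,-0.015],[0.4,-0.435,0.6,0,0,-0.015],[0.4,-0.435,0.68,0,0,-0.015],[0.4,-0.435,0.7,0,0,-0.015],[0.4,-0.435,0.7,0,0,-0.015]]'; python3 -c "
from h import *
go([.570,-.264,.024],.22-np.pi)"
```

```text
clock: 7.3
tool_pos: [0.5691, -0.2567, 0.0258]
ee_rot: [-0.353, 3.121, -0.0]
contact_force: [0.3, -0.7, -0.0]
grip_width: 0.0416
finger_force: 0.0
tcp [ 0.5691 -0.2567  0.0258] head -2.916 clk 7.3 go [ 0.003 -0.029  0.007] [-0.     0.001  0.01 ]
```

```bash
python3 -m crank '[[0,-0.03,0.007,0,0,0],[0,-0.03,0.007,0,0,0]]'; python3 -m crank '[[0,0,0,0,0,0],[0,0,0,0,0,0],[0,0,0,0,0,0],[0,0,0,0,0,0]]' -1 30; python3 -c "
from h import *
go([.570,-.264,.154],-np.pi)"
```

```text
clock: 7.55
tool_pos: [0.571, -0.2649, 0.0244]
ee_rot: [-0.352, 3.12, -0.002]
contact_force: [0.1, 0.1, 0.2]
grip_width: 0.0413
finger_force: 0.0
clock: 8.05
tool_pos: [0.5704, -0.2638, 0.0237]
ee_rot: [0.353, -3.122, -0.0]
contact_force: [0.0, 1.5, 0.9]
grip_width: 0.0128
finger_force: 30.0
tcp [ 0.5704 -0.2638  0.0237] head -2.916 clk 8.05 go [ 0.002 -0.    -0.521] [ 0.001 -0.     0.43 ]
```

The knob is gripped at 12.8 mm. While lifting it, I refine the dial centre and rib direction by casting both views' pixels onto the plane.

```bash
python3 -m crank '[[0,0,-0.2,0,0,0],[0,0,-0.4,0,0,0.1],[0,0,-0.6,0,0,0.43],[0,0,-0.6,0,0,0.43],[0,0,-0.6,0,0,0.43]]'; python3 - <<'E'
from h import *
from scipy.optimize import least_squares
f=np.load("f0.npz")
for n,I,px,thr in(("top",f["T"],(325.5,178.7),130),("scene",f["S"],(327,210.4),135)):
    ct,m,(x0,y0)=blob(I,*px,15,lambda u:u.min(2)>thr)
    W=np.array([plane(n,p,.066)[:2] for p in ct[::4]])
    r=least_squares(lambda q:np.hypot(*(W-q[:2]).T)-q[2],[*W.mean(0),.031],loss="cauchy",f_scale=.0005).x
    # rib: bright pixels 35..49 mm from centre
    G=I.mean(2); best=[]
    for y in range(int(px[1])-22,int(px[1])+22):
        for x in range(int(px[0])-22,int(px[0])+22):
            d=plane(n,(x,y),.063)[:2]-r[:2]; R_=np.hypot(*d)
            if .0355<R_<.054: best.append((G[y,x],*d))
    b=np.array(best); w=np.clip(b[:,0]-np.median(b[:,0])-12,0,None)
    # keep sector near +x
    w*= (np.abs(np.arctan2(b[:,2],b[:,1]))<.45)
    v=(b[:,1:]*w[:,None]).sum(0)/w.sum(); print(n,"circle",r.round(4),"rib",v,"yaw",np.arctan2(v[1],v[0]),np.hypot(*v))
    # skirt circles, star for bias
go([.5905,-.0256,.17],-np.pi)
E
```

```text
clock: 8.68
tool_pos: [0.5699, -0.2637, 0.1727]
ee_rot: [0.002, -3.14, -0.001]
contact_force: [-0.3, 0.6, -1.4]
grip_width: 0.0127
finger_force: 30.0
top circle [ 0.587  -0.0236  0.0295] rib [ 0.04210676 -0.00115451] yaw -0.027411850997623017 0.042122582928912425Traceback (most recent call last):
  File "<stdin>", line 12, in <module>
  File "h.py", line 11, in plane
    o,d=ray(n,p); return o+d*(z-o[2])/d[2]
        ~~~^^^^^
  File "h.py", line 8, in ray
    K,D,T=KD(n); u=cv2.undistortPoints(np.array([[p]],float),K,D)[0,0]
          ~~^^^
  File "h.py", line 5, in KD
    c=calibration(n); f=200/np.tan(np.radians(c["vertical_fov"]/2))
ValueError: time passes only in moves, steps and waits
```

```bash
sed -i 's/^def KD/import functools\n@functools.lru_cache\ndef KD/' h.py; python3 - <<'E'
from h import *
from scipy.optimize import least_squares
f=np.load("f0.npz")
n,I,px,thr="scene",f["S"],(327,210.4),135
ct,m,(x0,y0)=blob(I,*px,11,lambda u:u.min(2)>thr)
W=np.array([plane(n,p,.066)[:2] for p in ct[::4]])
r=least_squares(lambda q:np.hypot(*(W-q[:2]).T)-q[2],[*W.mean(0),.031],loss="cauchy",f_scale=.0005).x
G=I.mean(2); best=[]
for y in range(190,234):
    for x in range(305,349):
        d=plane(n,(x,y),.063)[:2]-r[:2]; q=np.hypot(*d)
        if .0355<q<.054: best.append((G[y,x],*d))
b=np.array(best); w=np.clip(b[:,0]-np.median(b[:,0])-12,0,None)*(np.abs(np.arctan2(b[:,2],b[:,1])-.05)<.45)
v=(b[:,1:]*w[:,None]).sum(0)/w.sum(); print(n,"circle",r.round(4),"rib",v,"yaw",np.arctan2(v[1],v[0]),np.hypot(*v))
go([.5905,-.0256,.17],.0-np.pi)
E
```

```text
scene circle [ 0.5924 -0.0233  0.0319] rib [0.04212926 0.0001302 ] yaw 0.003090507090672049 0.04212946399275996
tcp [ 0.5699 -0.2637  0.1727] head -3.141 clk 8.675 go [-0.083  0.952  0.012] [ 0.002 -0.002  0.002]
```

```bash
python3 -m crank '[[-0.08,0.25,0,0,0,0],[-0.08,0.5,0,0,0,0],[-0.08,0.75,0,0,0,0],[-0.08,0.96,0,0,0,0],[-0.08,0.96,0.08,0,0,0.02],[-0.08,0.96,0.15,0,0,0.02],[-0.08,0.96,0.15,0,0,0.02]]'; python3 - <<'E'
from h import *
S=np.mean([camera("scene").astype(np.float32) for _ in range(4)],0)
s=state();print(s["contact_force"]);go([.5897,-.0235,.134],-.01-np.pi)
p=s["tool_pos"].copy(); K=p-[0,0,.0237]
a=np.linspace(0,2*np.pi,60)
im=cv2.resize(np.clip(S*2,0,255).astype(np.uint8)[165:240,285:365],None,fx=7,fy=7,interpolation=2).copy()
for z,col in((0,(255,0,0)),(.022,(0,255,0))):
    q=proj("scene",np.c_[K[0]+.025*np.cos(a),K[1]+.025*np.sin(a),K[2]+z+0*a]); cv2.polylines(im,[((q-[285,165]+.5)*7).astype(np.int32)],True,col,1)
q=proj("scene",[K+[x,y,z] for z in(.022,.044) for x,y in((-.022,-.0065),(.034,-.0065),(.034,.0065),(-.022,.0065))])
for k in(0,4): cv2.polylines(im,[((q[k:k+4]-[285,165]+.5)*7).astype(np.int32)],True,(255,255,0),1)
cv2.imwrite("pics/c7.png",im[:,:,::-1])
E
```

```text
clock: 9.55
tool_pos: [0.5885, -0.0235, 0.133]
ee_rot: [-0.015, -3.135, -0.002]
contact_force: [-0.5, 1.0, -0.7]
grip_width: 0.0124
finger_force: 30.0
[-0.39190322 -0.32238573 -1.27325731]
tcp [ 0.5907 -0.0243  0.1364] head 3.131 clk 9.75 go [0.004 0.003 0.01 ] [ 0.     0.001 -0.002]
```

View pics/c7.png

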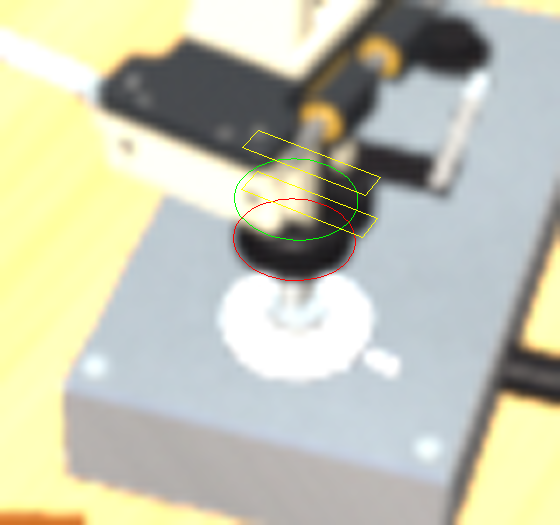

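The last allowed picture shows the held knob straight above the D shaft: red ring predicted, dark skirt matching it around crop (295,240). The lever is up at crop (462,130). Now I lower by feel.

```bash
python3 -m crank '[[0.004,0.003,0.02,0,0,0],[0.004,0.003,0.04,0,0,0],[0.004,0.003,0.06,0,0,0],[0.004,0.003,0.08,0,0,0],[0.004,0.003,0.08,0,0,0]]' - 40; python3 -c "
from h import *
print(state()['torque']);go([.5897,-.0235,.1057],-.01-np.pi)"
```

```text
clock: 10.38
tool_pos: [0.5892, -0.0232, 0.1157]
ee_rot: [-0.017, -3.141, -0.0]
contact_force: [-0.7, 0.7, -1.2]
grip_width: 0.0127
finger_force: 40.0
[ 0.01323047 -0.00536243  0.00761106]
tcp [ 0.5892 -0.0232  0.1157] head 3.131 clk 10.375 go [-0.002 -0.001  0.04 ] [ 0.    -0.002 -0.001]
```

```bash
python3 -m crank '[[0,0,0.01,0,0,0],[0,0,0.02,0,0,0],[0,0,0.03,0,0,0],[0,0,0.04,0,0,0],[0,0,0.04,0,0,0]]'; python3 -c "
from h import *
go([.5897,-.0235,.1057],-.01-np.pi)"
```

```text
clock: 11.0
tool_pos: [0.59, -0.0219, 0.1063]
ee_rot: [0.017, 3.14, 0.003]
contact_force: [2.4, 6.4, 0.1]
grip_width: 0.0127
finger_force: 40.0
tcp [ 0.59   -0.0219  0.1063] head 3.131 clk 11.0 go [ 0.001 -0.006  0.002] [ 0.004  0.003 -0.002]
```

```bash
python3 -m crank '[[-0.002,0.008,0,0,0,0],[-0.002,0.008,0,0,0,0],[-0.002,0.008,0.01,0,0,0],[-0.002,0.008,0.01,0,0,0]]'; python3 -c "
from h import *
go([.5897,-.0235,.0977],-.01-np.pi)"
```

```text
clock: 11.5
tool_pos: [0.5899, -0.0214, 0.1033]
ee_rot: [-0.017, -3.141, -0.0]
contact_force: [0.9, 0.1, -1.4]
grip_width: 0.0129
finger_force: 40.0
tcp [ 0.5899 -0.0214  0.1033] head 3.131 clk 11.5 go [ 0.001 -0.009  0.022] [ 0.    -0.001 -0.001]
```

```bash
python3 -m crank '[[0,0,0.006,0,0,0],[0,0,0.012,0,0,0],[0,0,0.012,0,0,0]]'; python3 -m crank '[[0,0,0.006,0,0,0],[0,0,0.012,0,0,0],[0,0,0.012,0,0,0]]'
```

```text
clock: 11.88
tool_pos: [0.5899, -0.0213, 0.1005]
ee_rot: [-0.017, -3.141, -0.0]
contact_force: [-0.1, 0.4, -1.3]
grip_width: 0.0129
finger_force: 40.0
clock: 12.25
tool_pos: [0.5901, -0.0213, 0.0981]
ee_rot: [0.017, 3.141, -0.0]
contact_force: [-2.0, -0.9, 4.4]
grip_width: 0.0128
finger_force: 40.0
```

```bash
python3 - <<'E'
from h import *
S=np.mean([camera("scene").astype(np.float32) for _ in range(4)],0);np.save("s8.npy",S)
s=state();p=s["tool_pos"];print(p,s["contact_force"],s["clock"],s["torque"])
a=np.linspace(0,2*np.pi,90)
for zz in(.0744,.082):
    q=proj("scene",np.c_[p[0]+.025*np.cos(a),p[1]+.025*np.sin(a),zz+0*a]);print(zz,"pred ring px",q.min(0),q.max(0))
print("dial px",proj("scene",[(.5924,-.0233,.066)]))
G=S.mean(2)
print(G[195:222,316:342:2].astype(int))
E
```

```text
[ 0.59015452 -0.02132534  0.09801725] [-1.89384206 -0.13877483  4.98349521] 12.45 [-0.1617597   0.24611539  0.01353991]
0.0744 pred ring px [318.04424127 201.9046078 ] [334.9852897  213.57204754]
0.082 pred ring px [318.08524876 200.03392298] [335.10493073 211.69156817]
dial px [[326.75555603 210.36276385]]
[[ 41  44  40  46  35  32  73  62  53  75 100 102 102]
 [ 37  35  38  40  32  45  73  61  61  93 100 102 101]
 [ 72  37  32  36  36  69  79  61  64  99  99 101 101]
 [117  73  37  32  53  86  88  63  45  78  92 100 100]
 [140 117  78  55  75 102  96  64  26  39  69  94 100]
 [142 139 120 106  96 116 101  63  23  24  36  78 100]
 [142 142 131 136 111 122 102  61  21  22  23  60  99]
 [142 141 115 129 120 121 101  56  17  19  20  57  99]
 [142 142 114 116 126 118 101  50  16  17  16  63  99]
 [132 141 131 126 128 106  98  48  17  17  15  71 100]
 [113 124 127 139 128  78  77  42  17  16  17  76  99]
 [101 100  94 132 124  48  38  30  20  18  36  87  99]
 [102 108  42 100 100  33  28  25  22  23  91  99  99]
 [109 135  26  47  56  38  36  24  19  38 146 105  99]
 [116 164  42  19  28  36  33  20  14  55 172 110  99]
 [121 180  73  17  18  20  19  17  15  86 175 113 100]
 [117 183 123  34  18  18  16  17  34 126 177 107 100]
 [106 178 167  90  39  26  27  41  92 161 173 101 100]
 [104 164 186 151 107  74  79 109 151 179 157 101 100]
 [102 139 185 183 164 143 145 163 179 180 133 107 101]
 [101 114 173 186 187 181 181 182 181 169 111 140 114]
 [102 105 145 175 186 183 183 181 169 146 103 151 153]
 [102 102 115 149 174 170 170 165 140 123 102 121 160]
 [101 101 104 120 141 140 141 130 112 105 102 105 122]
 [102 102 103 104 106 112 113 105 104 104 102 103 104]
 [103 103 102 103 104 104 104 103 104 104 102 103 103]
 [103 104 104 103 104 103 103 103 104 104 103 104 103]]
```

```bash
python3 -m crank '[[0,0,0.004,0,0,0],[0,0,0.006,0,0,0],[0,0,0.006,0,0,0]]';python3 -m crank '[[0,0,0.004,0,0,0],[0,0,0.006,0,0,0],[0,0,0.006,0,0,0]]'
```

```text
clock: 12.82
tool_pos: [0.5902, -0.0213, 0.0964]
ee_rot: [0.017, 3.141, -0.0]
contact_force: [-1.5, -0.5, 6.3]
grip_width: 0.0128
finger_force: 40.0
clock: 13.2
tool_pos: [0.5902, -0.0213, 0.0951]
ee_rot: [0.017, 3.141, -0.0]
contact_force: [-1.9, 0.1, 6.9]
grip_width: 0.0129
finger_force: 40.0
```

The stiffness is about 0.9 N/mm, which matches the spindle spring. The knob is home and the spindle is travelling, so I press on to the stop.

```bash
python3 -m crank '[[0,0,0.004,0,0,0],[0,0,0.008,0,0,0],[0,0,0.008,0,0,0]]';python3 -m crank '[[0,0,0.004,0,0,0],[0,0,0.008,0,0,0],[0,0,0.008,0,0,0]]'
```

```text
clock: 13.58
tool_pos: [0.5902, -0.0213, 0.0937]
ee_rot: [0.017, 3.141, -0.0]
contact_force: [-3.1, 1.0, 10.8]
grip_width: 0.0125
finger_force: 40.0
clock: 13.95
tool_pos: [0.5904, -0.0213, 0.0935]
ee_rot: [0.016, 3.139, -0.001]
contact_force: [-6.7, 0.4, 22.3]
grip_width: 0.0125
finger_force: 40.0
```

```bash
python3 -m crank '[[0.004,0,0,0,0,0],[0.004,0,-0.002,0,0,0],[0.004,0,-0.002,0,0,0]]'; python3 - <<'E'
from h import *
from scipy.optimize import least_squares
S=np.mean([camera("scene").astype(np.float32) for _ in range(6)],0);np.save("s9.npy",S)
G0=np.load("f0.npz")["S"].mean(2)
def fit(S):
    G=S.mean(2);E=[]
    for x in range(320,334):      # lower skirt edge: dark to white below
        c=G[204:222,x]; k=np.argmax(c>=100) if c[0]<100 else None
        ks=[i for i in range(17) if c[i]<100<=c[i+1]]
        if ks: i=ks[-1]; E.append((x,204+i+(100-c[i])/(c[i+1]-c[i])))
    E=np.array(E); out=[]
    for z in(.068,.072,.076,.080,.084):
        W=np.array([plane("scene",p,z)[:2] for p in E])
        r=least_squares(lambda q:np.hypot(*(W-q).T)-.025,[.592,-.022]).x; out.append((z,*(r-[.5924,-.0233]).round(4)))
    print(E[:,1].round(1)); print(*out,sep="\n")
fit(np.load("s8.npy"));fit(S)
s=state();print(s["tool_pos"],s["contact_force"],s["torque"])
E
```

```text
clock: 14.32
tool_pos: [0.5902, -0.0214, 0.0936]
ee_rot: [0.017, 3.138, -0.001]
contact_force: [-2.8, 0.5, 17.7]
grip_width: 0.0129
finger_force: 40.0
[210.5 211.5 212.2 212.6 212.9 213.1 213.4 213.4 213.3 213.3 212.9 212.5
 212.1 211.6]
(0.068, np.float64(-0.0051), np.float64(0.0092))
(0.072, np.float64(-0.0032), np.float64(0.0056))
(0.076, np.float64(-0.0013), np.float64(0.002))
(0.08, np.float64(0.0006), np.float64(-0.0016))
(0.084, np.float64(0.0025), np.float64(-0.0052))
[211.6 212.5 213.2 213.6 214.  214.4 214.5 214.5 214.4 214.3 213.9 213.5
 213.1 212.5]
(0.068, np.float64(-0.003), np.float64(0.0052))
(0.072, np.float64(-0.0011), np.float64(0.0017))
(0.076, np.float64(0.0007), np.float64(-0.0019))
(0.08, np.float64(0.0026), np.float64(-0.0055))
(0.084, np.float64(0.0045), np.float64(-0.0091))
[ 0.59018905 -0.02132741  0.09358091] [-2.87535909 -0.30989495 17.13642595] [ 0.12299814  0.75462377 -0.04317496]
```

```bash
python3 - <<'E'
from h import *
A=np.load("f0.npz")["S"].mean(2);B=np.load("s9.npy").mean(2)
print(A[172:194:3,342:362:2].astype(int));print(B[172:194:3,342:362:2].astype(int))
s=state();print(s["contact_force"],s["finger_force"],s["clock"],R.from_rotvec(s["ee_rot"]).as_matrix()[:,2].round(4))
E
```

```text
[[ 98  32  16  17  17  16  41  97  99  98]
 [101  92  68  52  45  77 102  99  99  98]
 [101 100 100 100 102 128 107 100  99  99]
 [102 101 102 101 102 102 100 100 100 100]
 [ 99 102 102 101 114 100 100 101 100 100]
 [ 27  37  57 105  92 100 102 101 101 100]
 [ 28  23  69 102  86 100 100 100 100 100]
 [100  99  93  82  99 100 101  99 100 100]]
[[ 30  57 122  97  86 130  91  98  99  99]
 [ 65  86  80  67  80 117 109  99 100  99]
 [ 37  37  65 100 102 129 108 101 100 100]
 [ 34  23  75 101 103 103 101 101 100 100]
 [ 31  63 101 102 114 101 101 102 101 100]
 [ 24  37  58 106  93 100 102 102 101 101]
 [ 28  23  70 102  86 101 101 101 101 101]
 [101  99  94  82 100 101 102 100 101 101]]
[-2.87535909 -0.30989495 17.13642595] 40.00505268573761 14.625 [ 3.8e-03 -5.0e-04 -1.0e+00]
```

The lever pixels match the start picture, so the lever is up. The spindle is at its stop with about 17 N of push and a 40 N grip. I'm handing in now.

```bash
python3 -c "
from station import *
print(job_done())"
```

```text
the job is handed in; nothing more can be done
None
```

I handed the job in at about 14.6 s, but no verdict came back: the button was pressed and the lever dropped, the lever is back up by itself, and the knob is home on the spindle, pressed to its stop with about 17 N and held with a 40 N grip.

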